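Open the combination padlock on the reagent chest and hold it up

TASK

Of the two padlocks on the reagent chest, open the combination one: turn its dial, feeling the clicks, until the white line points at the shackle and the shackle springs, then draw the lock body back until the shackle is fully open. Unhook the lock from its staple and hold it up for inspection, level with the dial upward, at least ten centimetres clear above the chest, and finish while still holding it there, shackle open. Leave the brass key padlock and the glassware undisturbed.

Things in the scene. Friction and masses are not known exactly. Their poses are not given: they have to be found in the camera images.
- chest: fixed grey steel reagent chest, 280 (x) by 346 (y) by 110 mm high, its flat top made of two leaves that meet at x = 0. Origin: centre of its underside, on the bench; -x is its front. Two equal hasps stand side by side on the top; at each a padlock lies flat on the front leaf, locked through the hasp's staple.
- staple_left (a point): centre of the opening of the left (+y of the chest) staple, 13 mm above the chest's top: an upright arch of 5 mm steel bar, 28 mm wide (y) and 24 mm high outside; the opening faces along the chest's x, 18 mm wide, 19 mm high. Axes as the chest's.
- staple_right (a point): the same for the right (-y) staple, 160 mm from the left one.
- dial_lock_centre (a point): centre of the body of the combination padlock (black round dial on its face), which lies dial up at the nearer of the staples. Loose, 0.45 to 0.7 kg. Steel body 58 (its x) by 52 (y) by 26 mm thick; the point is 13 mm above its underside. Its +x points to the shackle's bow, along the chest's +x within 0.1 rad. The staple stands 39 to 55 mm ahead (+x) of this point at the start.
- bow_middle (a point): middle of the shackle's bow, on its centre line, 68 mm ahead (+x) of the lock's centre when shut, 92 mm when fully open. The shackle is a U of 8 mm bar at mid-thickness of the lock, legs along x: captive leg at the lock's y = -17 mm, free leg at y = +17 mm, the one that passes through the staple. Drawing the body back (-x), the bow stops at the staple when the staple is 8 mm behind this point.
- free_tip (a point): tip of the shackle's free leg, on its axis. Shut, it is 7 mm inside the lock body, hidden (22 mm ahead of the lock's centre); fully open it stands 17 mm clear of the body's end face (46 mm ahead of the centre). Then the staple can pass out between tip and lock; with the staple 37.5 mm ahead of the lock's centre it is mid-gap, and the lock lifts straight up.
- dial_knob (a point): point on the dial's axis, 38 mm above the lock's underside and 9 mm below the top of its knob, at the lock's x = -3 mm, y = 0; its x axis turns with the dial along the white line. The knob is an upright knurled black cylinder, 26 mm diameter, 18 mm tall, on a flange of 42 mm diameter, 3 mm thick, that lies on the lock's face.
- dial (a joint): angle (rad) of the dial's white line (on knob top and flange) from the lock's +x, counter-clockwise from above; no stop either way. 12 click notches a turn, 0.524 apart, about 0.1 N m. It opens where the line points at the shackle (0 or 6.283): there the shackle springs out and holds the dial within about 0.2 rad. The lock twists up to 0.2 rad either way in the staple as the dial is turned.
- shackle (a joint): how far the shackle is drawn out of the lock body (m): 0 shut, about 0.001 of play while locked, about 0.007 sprung out by itself when the dial is right, 0.024 fully open. Beyond that it slides with about 5 N and stays where it is left.
- key_lock_centre (a point): centre of the brass padlock with a keyhole and no dial, on the other staple. Body 54 by 50 mm, 24 mm high. Loose, stays locked.
- small_jar_centre (a point): stoppered amber glass jar, 38 mm diameter, 62 mm high, standing on the rear leaf of the chest; the point is half-way up. A bystander.
- reagent_bottle_centre (a point): stoppered amber glass bottle, 64 mm diameter, 130 mm high, on the bench; the point is half-way up. A bystander.
- clear_bottle_centre (a point): stoppered clear bottle, 56 mm diameter, 115 mm high, on the bench; the point is half-way up. A bystander.
- beaker_centre (a point): empty glass beaker, 68 mm diameter, 85 mm high, on the bench; the point is half-way up. A bystander.
- flask_centre (a point): conical glass flask, 84 mm diameter at the foot, 120 mm high, on the bench; the point is half-way up. A bystander.
- mortar_centre (a point): white porcelain mortar, 90 mm across the rim, 50 mm high, on the bench; the point is half-way up. A bystander.
There are look-alikes about, which are no part of the job. What is shaped like the part that bears dial_lock_centre but pink or red is not meant.

How it is judged:
By the outcome, as a careful person would: the job done as asked, in the order asked, and still so for the second after the job is handed in, while the arm keeps its last pose, push and grip.
It also fails if it takes over 64 s, if anything falls off the work surface, if the arm or the gripper's body presses on something with over 40 N, if the wrist force passes 120 N, or if a joint passes its speed limit or range.

ROBOT

A 7-joint arm with a two-finger parallel gripper is mounted at the origin on the work surface. World frame = base frame: x ahead of the robot, y to its left, z up, the work surface at z = 0. Lengths are in m, angles in rad, forces in N, time in s.
With the tool pointing down it reaches from about 0.425 to 0.925 m from the base axis. Payload 6.8 kg.
Tool frame: the origin (TCP) lies midway between the tips of the shut fingers; the grasp point (between the pads) lies r.tcp_to_grasp behind it (r.tcp_to_grasp is the distance from the TCP to the grasp point, in m); x points along the fingers, y is the direction in which the jaws open and shut, and the axes are right-handed (so a half turn about x gives the same grasp; the last joint's range is limited). The gripper opens to 85 mm and grips with 20 to 120 N. Pads are 22 mm wide; open, the fingers measure 114 mm over their backs; the gripper's body (76 mm by 85 mm) begins 54 mm behind the grasp point. The pads swing forward as they close: fully open they stand 13 mm farther back than shut.
Start: joints at [-1.451, 0.477, 0.022, 1.555, -0.011, 1.109, -0.083], TCP at [0.152, 0.658, 0.231] pointing down, gripper open.
Joint ranges: [-2.96, 2.96], [-0.34, 2.1], [-1.41, 1.46], [0.24, 2.44], [-1.37, 4.51], [0.17, 1.92], [-2.96, 2.96]. Speed limits (rad/s): [2.39, 2.39, 3.14, 3.14, 3.14, 3.14, 3.14].

INTERFACE

Orientations are given as a rotation vector (axis times angle).
In Python, from bench import r, grab_frame, search_frame, cut_out, pinpoint gives the robot as it stands. The module is installed in compiled form; this text tells all that it offers.
- The arm moves only by the tool apply_moves, never from a script. Its argument "commands" is a list of rows, each a list of 7 numbers: the finger opening in mm, from 0 to 85.4, then the shift along the tool's x, y, z in mm, then the turn, a rotation vector about the tool's x, y, z in rad. A call has 1 to 20 rows; each row is the pose to reach, as a shift and turn from the pose commanded when the call began, along the tool's axes at that moment; what a row does not reach only later rows make up. A row lasts 1/10 s, in which the tool goes at most 50 mm and 8.59 degrees, less where a joint would pass 70% of its speed; a pose out of reach is approached as far as the arm can. A call with a gripper value outside its range is refused whole. The fingers move at their own pace and stop on an object; "force" is the grip in N (left out, the last holds). Time passes only in rows, so rows that repeat a pose let the fingers close. It gives the time, the measured TCP pose, the force and the opening at its end, in the units of the state.
- r.get_obs(): the state, without advancing time (a new reading comes with each control period).
- grab_frame(name): name is "scene" or "top" or "wrist"; returns a dict with "pixels" (400x640x3 uint8, red, green, blue), "mtx" (3x3 intrinsics, pixels), "distortion" ([k1, k2, p1, p2, k3] as OpenCV has them; the pictures are not rectified), "position" and "rotation" of the camera in the world; the wrist camera has in their place "T_tool_cam" (4x4, takes a point from camera to tool coordinates, whose origin is the TCP and whose axes are the tool frame's). Camera axes: x right, y down, z forward; pixel columns grow to the right and rows downward; lengths in m; the calibration is good to about 2 mm. A picture is of the moment at which its call begins: read the wrist's pose just before it. There is no depth.
- r.hand_in(): hands the job in, once; it reports no verdict.
Trained networks look in the newest picture that a camera, given by its name, has taken for a name from the list of things; names that differ only in an ending like _2 or _b are one class to them, and where a whole thing is asked for, a point or a joint stands for the part that bears it (a point fixed in the world has none). Each returns a list of dicts, best first, with "confidence" (0 to 1); they miss things now and then, are a little off and sometimes report something else, mostly with a low value. They report only what shows in the picture. A call takes as long as a camera call. They do not tell look-alikes from the thing itself.
- search_frame(label, camera): "point" ([column, row] as shares, 0 to 1, of the picture: columns of its width, rows of its height, amid what is visible of it).
- cut_out(label, camera): "pixels" (400x640 bool, what is visible of it) and "point" ([column, row] as shares, 0 to 1, of the picture: columns of its width, rows of its height, amid what is visible of it).
- pinpoint(label, camera): "point" ([column, row] as shares, 0 to 1, of the picture: columns of its width, rows of its height: a listed point, or the origin of a listed thing).
The state is a dict: "clock": time; "joints": joint angles; "qvel": joint speeds; "tau": joint torques, N m; "tcp_pos": TCP position; "orientation": TCP orientation; "contact_force": force on the tool from outside, world axes, zero at the start; "moment": the same for the moment, N m; "grip_width": finger opening in m.
Only numpy, scipy, OpenCV 4.12 (cv2) and the standard library are available. Lean on these libraries where they do the work, as an engineer would, in place of code of your own. Each camera call takes 0.05 s, during which the arm holds its last target.

## Working session

There is one attempt and no reset: what is moved stays moved. The work goes in short steps, Python scripts to look and compute and a tool call to move; the robot and the scene stay as the last step left them, time stands still between calls to the robot, and variables do not carry over. Pictures are saved under pics/ and viewed, and the job is handed in when it is done.

Besides the shell and the picture viewer there is one more tool, called as name(argument=value, ...) on one line, values as JSON. apply_moves: Moves the arm, as the interface text tells. Its arguments: {"type":"object","properties":{"commands":{"type":"array"},"force":{"type":"number"}},"required":["commands"]}

```bash
mkdir -p pics; ls; python3 - <<'E'
from bench import r, grab_frame
import cv2
print(r.get_obs(), r.tcp_to_grasp)
for n in ["scene","top","wrist"]:
    f=grab_frame(n); cv2.imwrite(f"pics/{n}0.png",f["pixels"][:,:,::-1])
    print(n,{k:v for k,v in f.items() if k!="pixels"})
E
```

```text
pics
{'clock': 0.0, 'joints': array([-1.45107281,  0.47779996,  0.02235612,  1.55648482, -0.01149107,
        1.10928027, -0.08309208]), 'qvel': array([ 1.41597189e-03, -4.83700191e-05, -7.39073335e-04, -3.87183804e-04,
        4.39878853e-04,  2.47058945e-04, -3.81414858e-04]), 'tau': array([-5.42236339e-04, -5.96447182e+01,  1.60788082e+00, -2.81203097e+01,
        1.25272895e-02,  9.18618782e-03, -1.37585388e-05]), 'tcp_pos': array([0.15234594, 0.65696356, 0.23031204]), 'orientation': array([ 0.17739893,  1.56344331, -0.18029919]), 'contact_force': array([0.22111441, 0.22820993, 0.46144314]), 'moment': array([ 0.05696995,  0.05225256, -0.01444112]), 'grip_width': 0.08548318875073659} 0.0187
scene {'mtx': array([[409.0499508 ,   0.        , 324.33594224],
       [  0.        , 409.0499508 , 199.95304872],
       [  0.        ,   0.        ,   1.        ]]), 'distortion': array([-0.06172467,  0.        ,  0.        ,  0.        ,  0.        ]), 'position': array([ 1.27841961, -0.4750945 ,  0.88029871]), 'rotation': array([-2.0551451 , -1.08897368,  0.52430943])}
top {'mtx': array([[
[... 267 characters left out ...]
-0.01297845,  1.26623894]), 'rotation': array([-2.11627302,  2.13011278, -0.16823591])}
wrist {'mtx': array([[325.59740193,   0.        , 321.60461591],
       [  0.        , 325.59740193, 199.47787256],
       [  0.        ,   0.        ,   1.        ]]), 'distortion': array([-0.00832174,  0.        ,  0.        ,  0.        ,  0.        ]), 'T_tool_cam': array([[ 9.02402050e-05, -3.19161449e-01,  9.47700354e-01,
        -1.42393590e-01],
       [ 9.99999844e-01,  5.50531734e-04,  9.01849561e-05,
        -3.18319967e-04],
       [-5.50522681e-04,  9.47700199e-01,  3.19161449e-01,
        -8.26091676e-02],
       [ 0.00000000e+00,  0.00000000e+00,  0.00000000e+00,
         1.00000000e+00]])}
```

View pics/scene0.png

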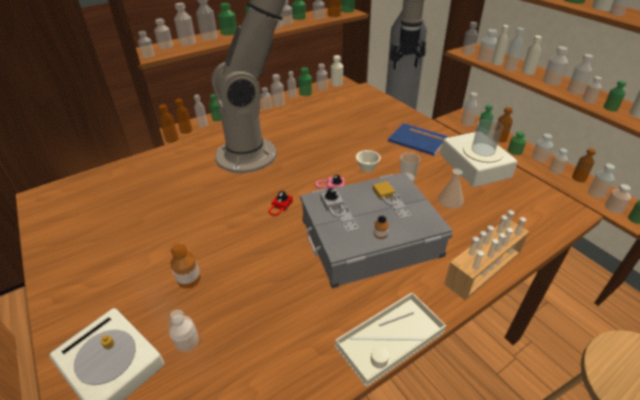

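View pics/top0.png

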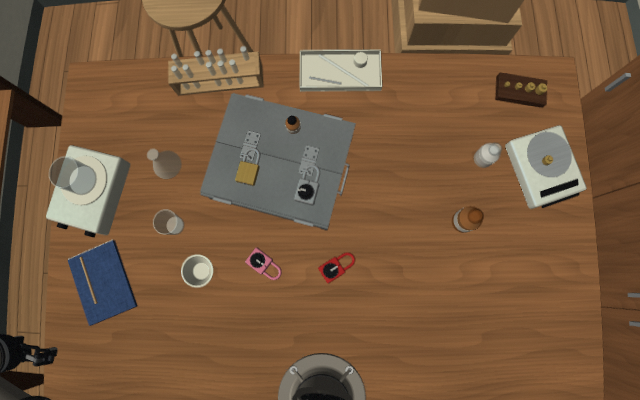

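View pics/wrist0.png

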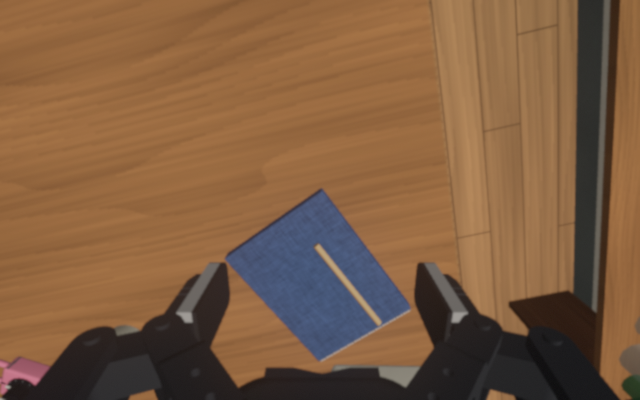

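The top view shows the chest at about (280,160). The dial lock is on its right hasp at (306,190), the key lock at (247,173), and the pink and red look-alikes lie on the bench at (262,263) and (337,267). Next I'll measure them.

```bash
cat > h.py <<'E'
import numpy as np, cv2
from scipy.spatial.transform import Rotation as R
from bench import r, grab_frame, search_frame, cut_out, pinpoint
def campose(f, obs=None):
    if "position" in f: return np.array(f["position"]), R.from_rotvec(f["rotation"]).as_matrix()
    T=np.eye(4); T[:3,:3]=R.from_rotvec(obs["orientation"]).as_matrix(); T[:3,3]=obs["tcp_pos"]
    T=T@f["T_tool_cam"]; return T[:3,3],T[:3,:3]
def ray(f,p,obs=None,px=False):
    c,M=campose(f,obs); p=np.array(p,float)
    if not px: p=p*[640,400]
    u=cv2.undistortPoints(p.reshape(1,1,2),f["mtx"],f["distortion"]).ravel()
    d=M@np.array([u[0],u[1],1]); return c,d/np.linalg.norm(d)
def onz(f,p,z,obs=None,px=False):
    c,d=ray(f,p,obs,px); return c+d*(z-c[2])/d[2]
def tri(rays):
    A=0;b=0
    for c,d in rays:
        P=np.eye(3)-np.outer(d,d); A=A+P; b=b+P@c
    x=np.linalg.solve(A,b); return x,[np.linalg.norm((np.eye(3)-np.outer(d,d))@(x-c)) for c,d in rays]
def proj(f,X,obs=None):
    c,M=campose(f,obs)
    rv,_=cv2.Rodrigues(M.T); return cv2.projectPoints(np.atleast_2d(np.array(X,float)),rv,-M.T@c,f["mtx"],f["distortion"])[0].reshape(-1,2)
E
python3 - <<'E'
from h import *
np.set_printoptions(precision=4,suppress=True)
ft=grab_frame("top"); fs=grab_frame("scene")
Z=dict(chest=0,staple_left=.123,staple_right=.123,dial_lock_centre=.123,bow_middle=.123,free_tip=.123,dial_knob=.148,key_lock_centre=.122,small_jar_centre=.141,reagent_bottle_centre=.065,clear_bottle_centre=.0575,beaker_centre=.0425,flask_centre=.06,mortar_centre=.025)
for n in Z:
    a=pinpoint(n,"top"); b=pinpoint(n,"scene")
    print(n)
    for q in a[:3]: print("  top",round(q["confidence"],2),np.array(q["point"])*[640,400],onz(ft,q["point"],Z[n]))
    for q in b[:3]: print("  scn",round(q["confidence"],2),np.array(q["point"])*[640,400],onz(fs,q["point"],Z[n]))
E
```

```text
chest
  top 0.74 [279.808 167.   ] [0.6306 0.1158 0.    ]
  scn 0.76 [369.728 236.68 ] [0.6223 0.1149 0.    ]
  scn 0.63 [381.824 188.68 ] [0.4637 0.295  0.    ]
staple_left
  top 0.64 [242.112 153.   ] [0.639  0.2021 0.123 ]
  top 0.48 [291.712 125.8  ] [0.7112 0.0733 0.123 ]
staple_right
  top 0.87 [305.216 173.92 ] [0.5816 0.0378 0.123 ]
  scn 0.66 [343.872 209.2  ] [0.5881 0.0406 0.123 ]
dial_lock_centre
  top 0.78 [303.808 190.68 ] [0.5379 0.0414 0.123 ]
  top 0.73 [328.32 269.48] [ 0.339  -0.0192  0.123 ]
  top 0.63 [261.696 262.   ] [0.3581 0.1464 0.123 ]
  scn 0.91 [284.928 199.2  ] [ 0.4557 -0.0738  0.123 ]
  scn 0.8 [333.376 182.48 ] [0.4707 0.0864 0.123 ]
  scn 0.69 [333.504 199.6  ] [0.5372 0.0406 0.123 ]
bow_middle
  top 0.61 [278.976 278.2  ] [0.3181 0.103  0.123 ]
  top 0.54 [351.424 254.2  ] [ 0.3763 -0.0769  0.123 ]
  top 0.44 [313.792 165.12 ] [0.6045 0.0158 0.123 ]
  scn 0.67 [339.968 204.   ] [0.5637 0.0446 0.123 ]
  scn 0.41 [343.488 215.6  ] [0.6091 0.0241 0.123 ]
  scn 0.39 [316.416 185.48 ] [0.4537 0.0361 0.123 ]
free_tip
  top 0.67 [265.408 260.32 ] [0.3622 0
[... 1053 characters left out ...]
.4273 0.065 ]
clear_bottle_centre
  top 0.8 [486.4 152.8] [ 0.6532 -0.4599  0.0575]
  top 0.21 [197.12 267.72] [0.3448 0.3283 0.0575]
  scn 0.95 [179.392 330.12 ] [ 0.6555 -0.4735  0.0575]
  scn 0.57 [451.712 186.48 ] [0.6377 0.4393 0.0575]
beaker_centre
  top 0.93 [171.968 221.08 ] [0.4716 0.4075 0.0425]
  scn 0.59 [404.416 164.8  ] [0.444  0.4114 0.0425]
flask_centre
  top 0.91 [156.928 160.   ] [0.6404 0.4538 0.06  ]
  top 0.49 [198.784 270.6  ] [0.3372 0.3228 0.06  ]
  top 0.38 [487.296 152.   ] [ 0.6548 -0.4617  0.06  ]
  scn 0.65 [453.312 185.8  ] [0.6402 0.4436 0.06  ]
mortar_centre
  top 0.74 [194.496 271.72 ] [0.3346 0.3444 0.025 ]
  scn 0.81 [371.584 163.68 ] [0.3534 0.3368 0.025 ]
```

```bash
python3 - <<'E'
from h import *
np.set_printoptions(precision=4,suppress=True)
ft=grab_frame("top"); o=r.get_obs()
print(R.from_rotvec(o["orientation"]).as_matrix(), o["clock"])
a=cut_out("chest","top"); m=a[0]["pixels"].astype(np.uint8)
cs,_=cv2.findContours(m,0,1); c=max(cs,key=cv2.contourArea); print(cv2.minAreaRect(c))
b=cv2.boxPoints(cv2.minAreaRect(c)); 
for p in b: print(p,onz(ft,p,.110,px=True))
img=cv2.resize(ft["pixels"][80:240,190:370],None,fx=4.4,fy=3.7,interpolation=cv2.INTER_CUBIC)
cv2.imwrite("pics/topcrop.png",cv2.resize(ft["pixels"][80:240,190:370],None,fx=3.7,fy=3.7,interpolation=cv2.INTER_CUBIC)[:,:,::-1])
E
```

```text
[[-0.      0.2258  0.9742]
 [-0.      0.9742 -0.2258]
 [-1.     -0.     -0.    ]] 1.7
((279.8653869628906, 159.15103149414062), (137.68551635742188, 113.69561004638672), 15.154067993164062)
[198.5556 196.0255] [0.5286 0.3162 0.11  ]
[228.2774  86.2835] [0.8318 0.2486 0.11  ]
[361.1751 122.2766] [ 0.7236 -0.1097  0.11  ]
[331.4533 232.0186] [ 0.4333 -0.028   0.11  ]
```

View pics/topcrop.png

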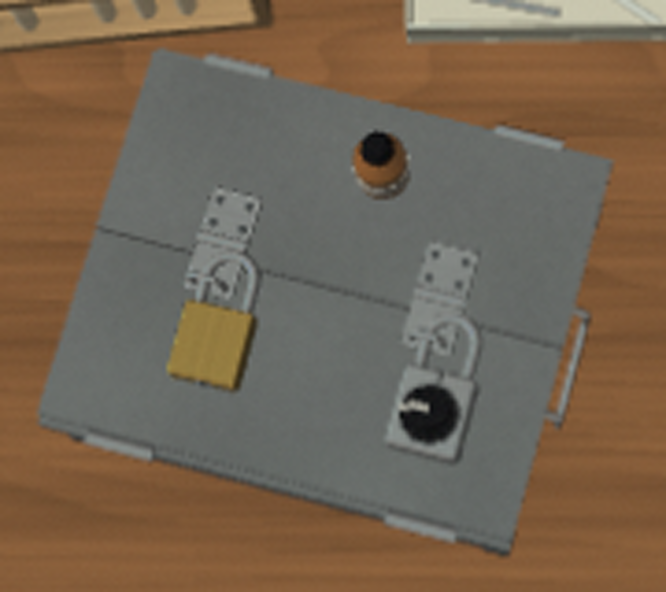

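The close view shows the lock body at crop (430,412) with the white line pointing towards its +y side, so the dial is at about +1.6 rad. I'll move over the lock for a wrist view.

apply_moves(commands=[[85, -60, -200, 200, 0, 0, 0], [85, -90, -519, 500, 0, 0, 0], [85, -90, -519, 500, 0, 0, 0], [85, -90, -519, 500, 0, 0, 0], [85, -90, -519, 500, 0, 0, 0], [85, -90, -519, 500, 0, 0, 0], [85, -90, -519, 500, 0, 0, 0], [85, -90, -519, 500, 0, 0, 0], [85, -90, -519, 500, 0, 0, 0], [85, -90, -519, 500, 0, 0, 0], [85, -90, -519, 500, 0, 0, 0], [85, -90, -519, 500, 0, 0, 0], [85, -90, -519, 500, 0, 0, 0], [85, -90, -519, 500, 0, 0, 0], [85, -90, -519, 500, 0, 0, 0], [85, -90, -519, 500, 0, 0, 0], [85, -90, -519, 500, 0, 0, 0], [85, -90, -519, 500, 0, 0, 0], [85, -90, -519, 500, 0, 0, 0]])

```text
clock: 3.65
tcp_pos: [0.5217, 0.0405, 0.3211]
orientation: [0.177, 1.564, -0.177]
contact_force: [0.5, 0.7, -0.4]
grip_width: 0.0849
```

```bash
cat > look.py <<'E'
from h import *
import sys
np.set_printoptions(precision=4,suppress=True)
o=r.get_obs(); f=grab_frame("wrist")
cv2.imwrite(f"pics/{sys.argv[1]}.png",f["pixels"][:,:,::-1])
print(o["clock"],"tcp",o["tcp_pos"],"j",o["joints"],"w",o["grip_width"],"F",o["contact_force"],"M",o["moment"])
print(R.from_rotvec(o["orientation"]).as_matrix())
Z=dict(staple_right=.123,dial_lock_centre=.123,bow_middle=.123,free_tip=.123,dial_knob=.148)
for n in Z:
    for q in pinpoint(n,"wrist")[:2]: print(n,round(q["confidence"],2),np.array(q["point"])*[640,400],onz(f,q["point"],Z[n],o))
E
python3 look.py w1
```

```text
3.65 tcp [0.5217 0.0405 0.3211] j [-0.6236  0.147   0.4855  1.8257 -0.0743  1.1872  1.2309] w 0.08489660163057047 F [ 0.5139  0.6628 -0.4455] M [ 0.0212  0.0478 -0.0381]
[[-0.0006  0.2233  0.9747]
 [ 0.0004  0.9747 -0.2233]
 [-1.      0.0003 -0.0007]]
staple_right 0.62 [331.392 222.52 ] [0.582  0.0379 0.123 ]
dial_lock_centre 0.64 [315.328 183.32 ] [0.5332 0.0307 0.123 ]
dial_lock_centre 0.62 [394.112   3.32 ] [0.382  0.1407 0.123 ]
bow_middle 0.72 [196.288  66.52 ] [ 0.3927 -0.0552  0.123 ]
bow_middle 0.64 [318.528 239.   ] [0.5988 0.0191 0.123 ]
free_tip 0.97 [233.28  47.8 ] [ 0.3849 -0.015   0.123 ]
free_tip 0.84 [332.608 205.8  ] [0.5627 0.0435 0.123 ]
dial_knob 0.84 [318.784 187.08 ] [0.5311 0.0352 0.148 ]
```

View pics/w1.png

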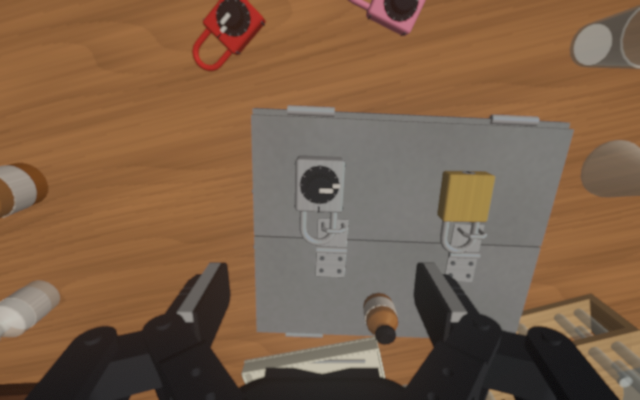

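```bash
python3 - <<'E'
from h import *
f=cv2.imread("pics/w1.png")
cv2.imwrite("pics/w1c.png",cv2.resize(f[145:285,260:400],None,fx=4.2,fy=4.2,interpolation=cv2.INTER_CUBIC))
E
```

```text
(no output)
```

View pics/w1c.png

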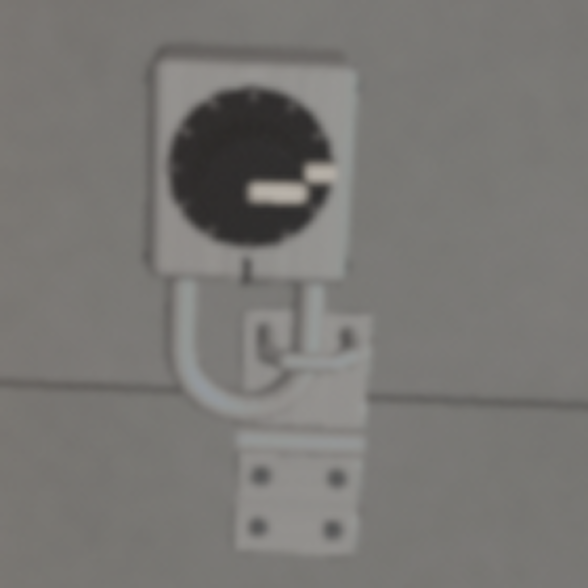

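```bash
python3 - <<'E'
from h import *
np.set_printoptions(precision=4,suppress=True)
o=r.get_obs(); f=grab_frame("wrist")
P=[np.array(p)/4.2+[260,145] for p in [(157,60),(357,70),(345,278),(150,272)]]
Q=np.array([onz(f,p,.136,o,px=True) for p in P]); print(Q, Q.mean(0))
for a,b in [(0,3),(1,2),(3,2),(0,1)]:
    d=Q[b]-Q[a]; print(np.linalg.norm(d), np.arctan2(d[1],d[0]))
fl=onz(f,np.array((320,173))/4.2+[260,145],.139,o,px=True);
print("flange patch",fl)
k0=onz(f,np.array((250,193))/4.2+[260,145],.157,o,px=True);k1=onz(f,np.array((307,193))/4.2+[260,145],.157,o,px=True)
d=k1-k0;print("knobline",k0,k1,np.arctan2(d[1],d[0]))
ch=[onz(f,p,.11,o,px=True) for p in [(253,110),(570,127),(257,333),(253,236),(540,246)]]
print(np.array(ch)); d=ch[1]-ch[0];print(np.arctan2(d[1],d[0])-np.pi/2);d=ch[4]-ch[3];print(np.arctan2(d[1],d[0])-np.pi/2)
E
```

```text
[[0.5015 0.0185 0.136 ]
 [0.5148 0.0654 0.136 ]
 [0.5671 0.0514 0.136 ]
 [0.5543 0.0032 0.136 ]] [0.5344 0.0346 0.136 ]
0.05498363194946114 -0.282859963863543
0.05409976568665934 -0.2605500733048823
0.04989915491005436 1.311315122049384
0.04867940324673503 1.2934653163418488
flange patch [0.5374 0.0511 0.139 ]
knobline [0.5332 0.0345 0.157 ] [0.5362 0.0475 0.157 ] 1.3441520710302464
[[ 0.4449 -0.017   0.11  ]
 [ 0.5376  0.3087  0.11  ]
 [ 0.7213 -0.0951  0.11  ]
 [ 0.5841 -0.0591  0.11  ]
 [ 0.6749  0.2749  0.11  ]]
-0.27742868402427767
-0.26546681756440615
```

The lock's yaw is about -0.27, the same as the chest's. The dial reads about 1.6 rad, which is three clicks, so it has to turn clockwise. I'll go down onto the knob now.

apply_moves(commands=[[55, 50, -3, 10, 0, 0, 0], [55, 100, -3, 10, 0, 0, 0], [55, 140, -3, 10, 0, 0, 0], [55, 160, -3, 10, 0, 0, 0], [55, 170, -3, 10, 0, 0, 0], [55, 178, -3, 10, 0, 0, 0], [55, 178, -3, 10, 0, 0, 0], [55, 178, -3, 10, 0, 0, 0]], force=40)

```text
clock: 4.8
tcp_pos: [0.5322, 0.034, 0.1444]
orientation: [0.179, 1.562, -0.178]
contact_force: [0.5, 0.2, -0.1]
grip_width: 0.0552
```

```bash
python3 look.py w2
```

```text
4.8 tcp [0.5322 0.034  0.1444] j [-0.5392  0.3732  0.445   2.0019 -0.2189  0.8101  1.3736] w 0.05523580404123986 F [ 0.4889  0.189  -0.0843] M [ 0.0469 -0.0084 -0.0409]
[[ 0.0019  0.2259  0.9741]
 [ 0.0006  0.9741 -0.2259]
 [-1.      0.001   0.0017]]
staple_right 0.59 [350.784 325.4  ] [0.5887 0.039  0.123 ]
staple_right 0.25 [415.424 259.88 ] [0.5527 0.0836 0.123 ]
dial_lock_centre 0.73 [322.624 250.   ] [0.5347 0.0337 0.123 ]
bow_middle 0.81 [122.304  29.28 ] [ 0.4059 -0.0296  0.123 ]
dial_knob 0.66 [324.48 268.8 ] [0.5321 0.0352 0.148 ]
```

View pics/w2.png

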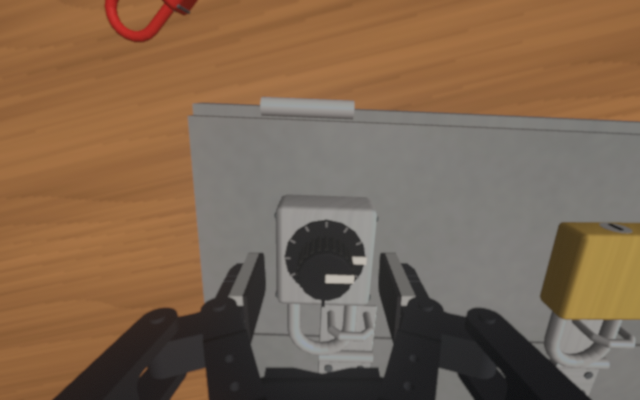

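The knob at (324,265) sits midway between the pads. I'll close on it.

apply_moves(commands=[[15, 2, 0, 0, 0, 0, 0], [15, 2, 0, 0, 0, 0, 0], [15, 2, 0, 0, 0, 0, 0], [15, 2, 0, 0, 0, 0, 0], [15, 2, 0, 0, 0, 0, 0], [15, 2, 0, 0, 0, 0, 0], [15, 2, 0, 0, 0, 0, 0], [15, 2, 0, 0, 0, 0, 0]], force=50)

```text
clock: 5.9
tcp_pos: [0.5314, 0.0342, 0.1415]
orientation: [0.179, 1.563, -0.178]
contact_force: [-1.9, 1.5, 5.2]
grip_width: 0.0236
```

apply_moves(commands=[[15, -1, 0, 0, 0.1, 0, 0], [15, -1, 0, 0, 0.2, 0, 0], [15, -1, 0, 0, 0.3, 0, 0], [15, -1, 0, 0, 0.4, 0, 0], [15, -1, 0, 0, 0.5, 0, 0], [15, -1, 0, 0, 0.5, 0, 0]])

```text
clock: 6.5
tcp_pos: [0.531, 0.0335, 0.1416]
orientation: [0.569, 1.495, -0.571]
contact_force: [0.2, -0.0, -4.3]
grip_width: 0.024
```

```bash
python3 look.py w3
```

```text
6.5 tcp [0.531  0.0335 0.1416] j [-0.6332  0.3963  0.5674  2.0105 -0.2879  0.8136  0.941 ] w 0.02398362278675211 F [ 0.2227 -0.0166 -4.2748] M [-0.0285 -0.105   0.0144]
[[-0.0007  0.666   0.746 ]
 [-0.0012  0.746  -0.666 ]
 [-1.     -0.0014  0.0003]]
staple_right 0.77 [389.504 307.28 ] [0.5861 0.0372 0.123 ]
dial_lock_centre 0.9 [323.328 251.4  ] [0.5328 0.0325 0.123 ]
dial_lock_centre 0.64 [99.904 64.92 ] [0.3929 0.0192 0.123 ]
bow_middle 0.64 [ 93.184 148.52 ] [ 0.414  -0.0153  0.123 ]
free_tip 0.82 [120.32  99.8 ] [0.4087 0.0137 0.123 ]
free_tip 0.31 [391.104 307.52 ] [0.5869 0.0378 0.123 ]
dial_knob 0.82 [73.024 58.2  ] [0.3963 0.0241 0.148 ]
dial_knob 0.77 [320.32 269.32] [0.5291 0.0337 0.148 ]
```

View pics/w3.png

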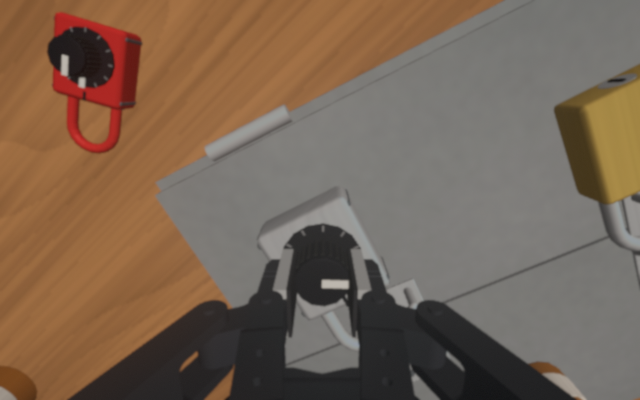

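apply_moves(commands=[[15, 0, 0, 0, 0.1, 0, 0], [15, 0, 0, 0, 0.2, 0, 0], [15, 0, 0, 0, 0.3, 0, 0], [15, 0, 0, 0, 0.4, 0, 0], [15, 0, 0, 0, 0.5, 0, 0], [15, 0, 0, 0, 0.6, 0, 0], [15, 0, 0, 0, 0.7, 0, 0], [15, 0, 0, 0, 0.8, 0, 0], [15, 0, 0, 0, 0.8, 0, 0]])

```text
clock: 7.7
tcp_pos: [0.531, 0.0342, 0.1419]
orientation: [1.177, 1.23, -1.178]
contact_force: [-0.1, -0.3, -5.5]
grip_width: 0.0238
```

```bash
python3 look.py w4
```

```text
7.7 tcp [0.531  0.0342 0.1419] j [-0.7833  0.4468  0.7729  2.0184 -0.4175  0.8385  0.2702] w 0.023806492043607942 F [-0.0845 -0.3049 -5.541 ] M [-0.0046 -0.0266  0.0361]
[[-0.001   0.9991  0.0435]
 [-0.0002  0.0435 -0.9991]
 [-1.     -0.001   0.0001]]
staple_right 0.72 [426.176 241.6  ] [0.5874 0.04   0.123 ]
dial_lock_centre 0.75 [97.408  5.92 ] [0.4271 0.1469 0.123 ]
dial_lock_centre 0.71 [113.472 248.2  ] [0.4155 0.0283 0.123 ]
bow_middle 0.96 [67.072 77.72 ] [0.4078 0.1165 0.123 ]
bow_middle 0.67 [159.104 299.12 ] [ 0.4369 -0.0039  0.123 ]
free_tip 0.62 [110.4  46. ] [0.4303 0.1309 0.123 ]
dial_knob 0.8 [ 94.272 256.12 ] [0.423  0.0373 0.148 ]
dial_knob 0.68 [320.768 271.72 ] [0.5301 0.0338 0.148 ]
```

View pics/w4.png

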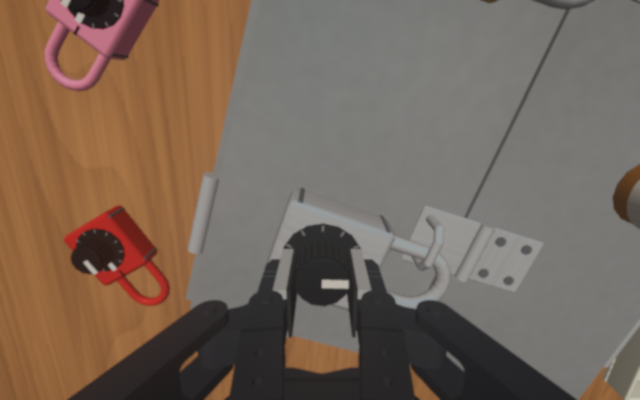

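apply_moves(commands=[[15, 0, 0, 0, 0.08, 0, 0], [15, 0, 0, 0, 0.16, 0, 0], [15, 0, 0, 0, 0.24, 0, 0], [15, 0, 0, 0, 0.31, 0, 0], [15, 0, 0, 0, 0.31, 0, 0], [15, 0, 0, 0, 0.31, 0, 0]])

```text
clock: 8.6
tcp_pos: [0.5313, 0.0338, 0.1423]
orientation: [1.401, 1.072, -1.402]
contact_force: [-0.1, -0.0, -5.1]
grip_width: 0.0242
```

```bash
python3 look.py w5
```

```text
8.6 tcp [0.5313 0.0338 0.1423] j [-0.8383  0.475   0.8554  2.0209 -0.4755  0.854   0.0202] w 0.024199700237266985 F [-0.1248 -0.0429 -5.1471] M [ 0.0098  0.0347 -0.0179]
[[-0.0001  0.9652 -0.2616]
 [-0.0001 -0.2616 -0.9652]
 [-1.     -0.0001  0.0001]]
staple_right 0.84 [421.504 211.28 ] [0.5875 0.0401 0.123 ]
dial_lock_centre 0.86 [69.888 81.28 ] [0.4393 0.1477 0.123 ]
dial_lock_centre 0.81 [324.096 250.08 ] [0.5317 0.0315 0.123 ]
bow_middle 0.94 [ 64.576 159.32 ] [0.4182 0.1149 0.123 ]
bow_middle 0.81 [462.208 250.08 ] [0.6055 0.0115 0.123 ]
free_tip 0.89 [380.8 220.8] [0.5655 0.0404 0.123 ]
free_tip 0.58 [ 91.328 117.4  ] [0.4412 0.13   0.123 ]
dial_knob 0.61 [322.368 271.72 ] [0.5311 0.0331 0.148 ]
dial_knob 0.61 [48.512 78.8  ] [0.449  0.1454 0.148 ]
```

View pics/w5.png

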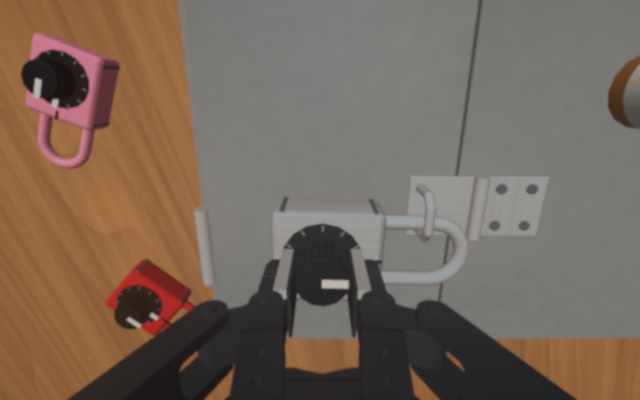

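The shackle has sprung: the bow is about 75 mm ahead of the lock's centre and the white line points at the shackle. Tool -y lies along the lock's -x. I'll draw the body back.

apply_moves(commands=[[15, 1, -5, 0, 0, 0, 0], [15, 1, -10, 0, 0, 0, 0], [15, 1, -15, 0, 0, 0, 0], [15, 1, -20, 0, 0, 0, 0], [15, 1, -24, 0, 0, 0, 0], [15, 1, -28, 0, 0, 0, 0], [15, 1, -28, 0, 0, 0, 0]], force=70)

```text
clock: 9.6
tcp_pos: [0.5052, 0.042, 0.1418]
orientation: [1.404, 1.07, -1.4]
contact_force: [4.8, 2.0, -4.8]
grip_width: 0.0232
```

```bash
python3 look.py w6
```

```text
9.6 tcp [0.5052 0.042  0.1418] j [-0.8959  0.4329  0.8766  2.0811 -0.4556  0.8239 -0.0128] w 0.02319167550357872 F [ 4.7841  1.975  -4.8382] M [ 0.2275 -0.9873  0.1139]
[[ 0.0027  0.9648 -0.2628]
 [ 0.0007 -0.2628 -0.9648]
 [-1.      0.0024 -0.0013]]
staple_right 0.57 [472.576 215.   ] [0.5873 0.039  0.123 ]
dial_lock_centre 0.71 [324.928 247.32 ] [0.5065 0.0413 0.123 ]
dial_lock_centre 0.68 [177.088 298.2  ] [0.4149 0.0322 0.123 ]
bow_middle 0.72 [483.712 238.92 ] [0.5916 0.0233 0.123 ]
bow_middle 0.62 [ 96.576 161.8  ] [0.4078 0.1178 0.123 ]
free_tip 0.68 [124.096 119.6  ] [0.4305 0.1331 0.123 ]
dial_knob 0.98 [320.704 271.   ] [0.5043 0.0421 0.148 ]
dial_knob 0.78 [161.088 314.   ] [0.4206 0.0394 0.148 ]
```

View pics/w6.png

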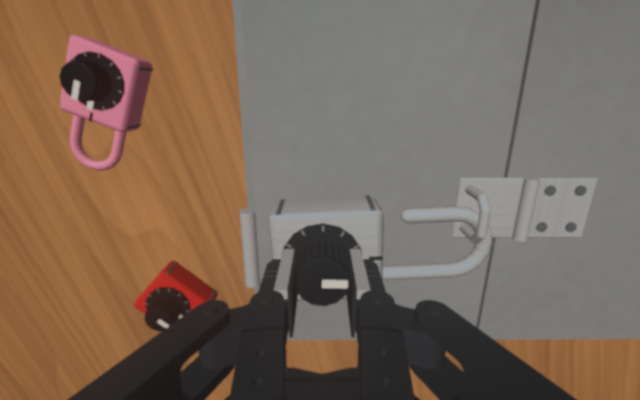

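The shackle is drawing: the free tip is clear of the body at (405,215). The bow is about 86 mm ahead of the centre and should reach 92, so I'll keep pulling.

apply_moves(commands=[[15, 0, -2, 0, 0, 0, 0], [15, 0, -4, 0, 0, 0, 0], [15, 0, -4, 0, 0, 0, 0]])

```text
clock: 10.2
tcp_pos: [0.5015, 0.0422, 0.1417]
orientation: [1.404, 1.069, -1.401]
contact_force: [6.4, 0.1, -3.8]
grip_width: 0.0228
```

```bash
python3 look.py w7
```

```text
10.2 tcp [0.5015 0.0422 0.1417] j [-0.9031  0.4277  0.8802  2.0889 -0.4518  0.8206 -0.018 ] w 0.02284171994325551 F [ 6.4104  0.0902 -3.7573] M [ 0.0973 -1.2491  0.0797]
[[ 0.0023  0.9645 -0.2639]
 [-0.0002 -0.2639 -0.9645]
 [-1.      0.0022 -0.0004]]
dial_lock_centre 0.81 [323.776 248.72 ] [0.502  0.0409 0.123 ]
dial_lock_centre 0.75 [181.696 297.68 ] [0.414  0.0322 0.123 ]
bow_middle 0.84 [ 99.008 162.08 ] [0.4055 0.1176 0.123 ]
bow_middle 0.67 [490.816 237.6  ] [0.5917 0.0233 0.123 ]
free_tip 0.95 [409.216 215.72 ] [0.5509 0.0477 0.123 ]
free_tip 0.75 [128.512 120.4  ] [0.429  0.1324 0.123 ]
dial_knob 0.95 [167.104 313.72 ] [0.42   0.0391 0.148 ]
dial_knob 0.64 [323.072 270.8  ] [0.5018 0.0422 0.148 ]
```

apply_moves(commands=[[15, 0, -1, 0, 0, 0, 0], [15, 0, -2, 0, 0, 0, 0], [15, 0, -2, 0, 0, 0, 0]])

```text
clock: 10.8
tcp_pos: [0.4997, 0.0425, 0.1417]
orientation: [1.404, 1.069, -1.401]
contact_force: [5.3, 0.5, -2.7]
grip_width: 0.0237
```

apply_moves(commands=[[15, 0, -1, 0, 0, 0, 0], [15, 0, -1, 0, 0, 0, 0]])

```text
clock: 11.0
tcp_pos: [0.4988, 0.0428, 0.1417]
orientation: [1.404, 1.069, -1.401]
contact_force: [6.0, -0.8, -4.5]
grip_width: 0.0231
```

```bash
python3 look.py w8
```

```text
11.0 tcp [0.4988 0.0428 0.1417] j [-0.9095  0.4232  0.8829  2.095  -0.449   0.8177 -0.022 ] w 0.023057090380819194 F [ 6.0147 -0.8172 -4.4893] M [-0.0115 -1.3125  0.0611]
[[ 0.0025  0.9645 -0.2641]
 [-0.0005 -0.2641 -0.9645]
 [-1.      0.0025 -0.0002]]
staple_right 0.97 [486.912 212.32 ] [0.5885 0.0393 0.123 ]
dial_lock_centre 0.87 [181.312 299.88 ] [0.4105 0.0315 0.123 ]
dial_lock_centre 0.87 [113.472  83.4  ] [0.427  0.1504 0.123 ]
bow_middle 0.84 [100.288 163.   ] [0.4032 0.1177 0.123 ]
bow_middle 0.67 [497.6  236.28] [0.5926 0.0236 0.123 ]
free_tip 0.62 [409.408 213.48 ] [0.5485 0.0496 0.123 ]
free_tip 0.61 [129.28 121.4 ] [0.4264 0.1325 0.123 ]
dial_knob 0.9 [319.68 271.  ] [0.4975 0.0431 0.148 ]
dial_knob 0.83 [96.192 76.08 ] [0.436  0.1502 0.148 ]
```

View pics/w8.png

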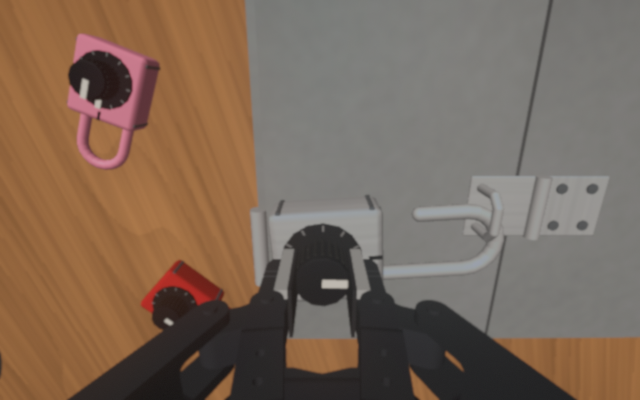

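Still sliding at about 6 N. I'll continue to the stop in 1 mm steps.

apply_moves(commands=[[15, 0, -1, 0, 0, 0, 0], [15, 0, -1, 0, 0, 0, 0]])

```text
clock: 11.5
tcp_pos: [0.4985, 0.0429, 0.1419]
orientation: [1.405, 1.067, -1.4]
contact_force: [7.9, -0.3, -5.3]
grip_width: 0.0232
```

apply_moves(commands=[[15, 0, -1, 0, 0, 0, 0], [15, 0, -1, 0, 0, 0, 0]])

```text
clock: 11.7
tcp_pos: [0.4983, 0.0431, 0.1421]
orientation: [1.406, 1.066, -1.399]
contact_force: [9.8, -0.3, -5.1]
grip_width: 0.0232
```

apply_moves(commands=[[15, 0, -1, 0, 0, 0, 0], [15, 0, -1, 0, 0, 0, 0]])

```text
clock: 11.9
tcp_pos: [0.4982, 0.0433, 0.1423]
orientation: [1.407, 1.065, -1.398]
contact_force: [11.7, -1.3, -6.4]
grip_width: 0.0233
```

The stop is reached: the TCP no longer moves and the force rises from 6 to 12 N, so the shackle is fully open. Next I move forward so the staple sits mid-gap.

apply_moves(commands=[[15, 0, 6, -1, 0, 0, 0], [15, 0, 12, -2, 0, 0, 0], [15, 0, 20, -2, 0, 0, 0], [15, 0, 28, -2, 0, 0, 0], [15, 0, 36, -2, 0, 0, 0], [15, 0, 44, -2, 0, 0, 0], [15, 0, 49, -2, 0, 0, 0], [15, 0, 49, -2, 0, 0, 0], [15, 0, 49, -2, 0, 0, 0]])

```text
clock: 12.8
tcp_pos: [0.5408, 0.0329, 0.1416]
orientation: [1.402, 1.075, -1.407]
contact_force: [-4.3, 1.6, 9.6]
grip_width: 0.0231
```

```bash
python3 look.py w9; python3 - <<'E'
from h import *
f=grab_frame("scene")
cv2.imwrite("pics/s9.png",cv2.resize(f["pixels"][150:250,270:420],None,fx=5,fy=5,interpolation=cv2.INTER_CUBIC)[:,:,::-1])
E
```

```text
12.8 tcp [0.5408 0.0329 0.1416] j [-0.8187  0.4932  0.8469  1.9967 -0.4856  0.8687  0.0275] w 0.023118872170148033 F [-4.2864  1.6474  9.6112] M [0.3643 1.0507 0.0027]
[[-0.0045  0.9644 -0.2645]
 [ 0.0016 -0.2645 -0.9644]
 [-1.     -0.0047 -0.0004]]
staple_right 0.81 [403.2  214.68] [0.587  0.0401 0.123 ]
dial_lock_centre 0.95 [322.816 248.2  ] [0.5408 0.0322 0.123 ]
dial_lock_centre 0.91 [142.528 297.52 ] [0.4306 0.0288 0.123 ]
bow_middle 0.95 [494.4  255.12] [0.6313 0.0032 0.123 ]
bow_middle 0.82 [ 56.  162.8] [0.4227 0.1139 0.123 ]
free_tip 0.69 [ 83.52 119.  ] [0.4469 0.1297 0.123 ]
free_tip 0.67 [170.688 302.88 ] [0.4451 0.0211 0.123 ]
dial_knob 0.77 [321.28 269.72] [0.5405 0.0337 0.148 ]
dial_knob 0.77 [124.032 316.6  ] [0.4371 0.0336 0.148 ]
```

View pics/w9.png

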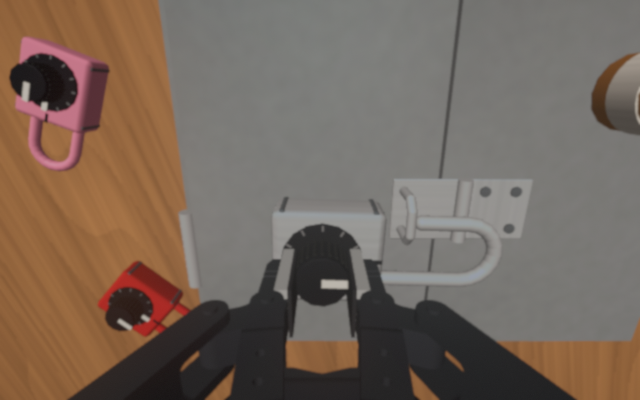

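View pics/s9.png

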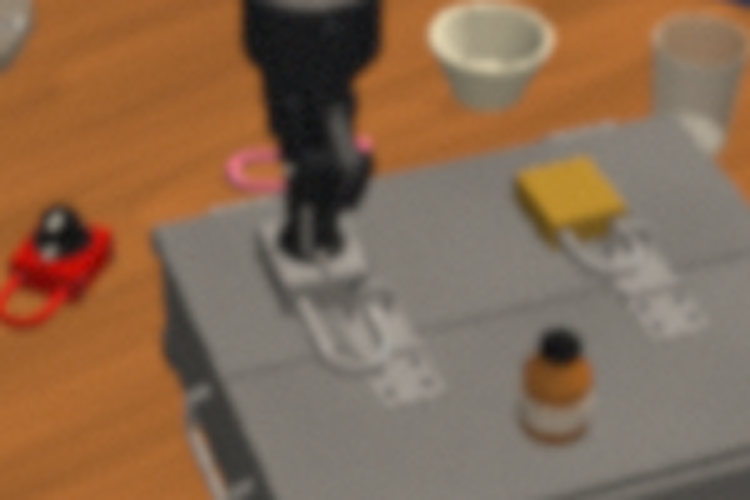

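The free tip at (415,222) is just past the arch bar at (410,215), with the staple about 40 mm ahead of the centre. The lock is pressing lightly on the lid. I'll ease up 1 mm and go 2.5 mm further forward.

apply_moves(commands=[[15, -1, 0, 0, 0, 0, 0], [15, -1, 1.5, 0.5, 0, 0, 0], [15, -1, 2, 1, 0, 0, 0], [15, -1, 2, 1, 0, 0, 0]])

```text
clock: 13.55
tcp_pos: [0.5437, 0.0311, 0.1418]
orientation: [1.402, 1.071, -1.404]
contact_force: [-1.2, 0.2, -3.7]
grip_width: 0.0231
```

```bash
python3 look.py w10; python3 - <<'E'
from h import *
f=cv2.imread("pics/w10.png"); cv2.imwrite("pics/w10c.png",cv2.resize(f[160:310,250:540],None,fx=2.7,fy=2.7,interpolation=cv2.INTER_CUBIC))
E
```

```text
13.55 tcp [0.5437 0.0311 0.1418] j [-0.8147  0.4957  0.8465  1.9925 -0.4855  0.8674  0.0298] w 0.023072155044399398 F [-1.1954  0.1836 -3.6755] M [0.1164 0.2203 0.0011]
[[-0.0012  0.9645 -0.2641]
 [-0.0004 -0.2641 -0.9645]
 [-1.     -0.001   0.0007]]
staple_right 0.69 [399.296 212.6  ] [0.5883 0.0398 0.123 ]
dial_lock_centre 0.79 [55.488 83.48 ] [0.4451 0.1461 0.123 ]
dial_lock_centre 0.67 [137.92 298.32] [0.4308 0.0272 0.123 ]
bow_middle 0.82 [492.48 252.  ] [0.6337 0.0032 0.123 ]
bow_middle 0.68 [ 50.112 161.   ] [0.4235 0.1137 0.123 ]
free_tip 0.98 [414.4 221.2] [0.5951 0.0329 0.123 ]
free_tip 0.97 [ 73.728 119.08 ] [0.4454 0.1291 0.123 ]
dial_knob 0.8 [31.68 79.6 ] [0.4553 0.1444 0.148 ]
dial_knob 0.76 [323.2 271.2] [0.5439 0.0308 0.148 ]
```

View pics/w10c.png

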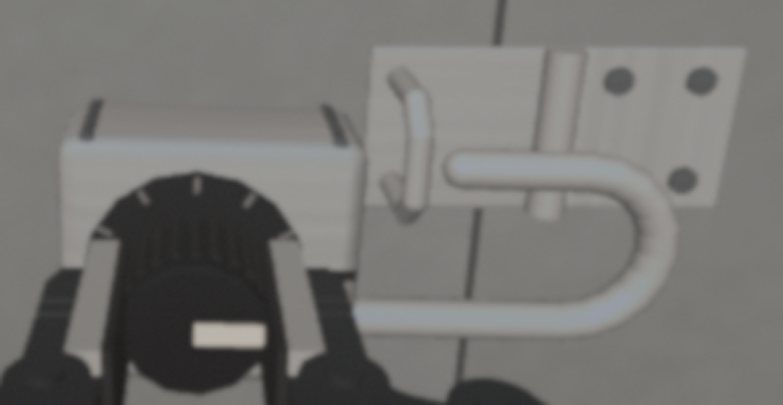

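The arch stands mid-gap: bar at crop x≈415, tip at 445, body face at 360. I'll lift straight up.

apply_moves(commands=[[15, -1, 0, 0, 0, 0, 0], [15, -5, 0, 0, 0, 0, 0], [15, -10, 0, 0, 0, 0, 0], [15, -15, 0, 0, 0, 0, 0], [15, -20, 0, 0, 0, 0, 0], [15, -25, 0, 0, 0, 0, 0], [15, -25, 0, 0, 0, 0, 0]], force=90)

```text
clock: 14.55
tcp_pos: [0.5447, 0.0314, 0.1682]
orientation: [1.404, 1.07, -1.402]
contact_force: [-0.5, 0.3, -5.5]
grip_width: 0.0225
```

```bash
python3 look.py w11;  python3 - <<'E'
from h import *
f=grab_frame("scene")
cv2.imwrite("pics/s11.png",cv2.resize(f["pixels"][150:250,270:420],None,fx=5,fy=5,interpolation=cv2.INTER_CUBIC)[:,:,::-1])
E
```

```text
14.55 tcp [0.5447 0.0314 0.1682] j [-0.8448  0.4599  0.8809  1.9717 -0.4477  0.9137 -0.0004] w 0.0224661523971084 F [-0.4661  0.3199 -5.5056] M [0.0565 0.024  0.0101]
[[ 0.0015  0.9646 -0.2638]
 [ 0.0005 -0.2638 -0.9646]
 [-1.      0.0013 -0.0008]]
staple_right 0.77 [387.328 197.6  ] [0.5881 0.0402 0.123 ]
dial_lock_centre 0.62 [326.016 249.6  ] [0.5431 0.0161 0.123 ]
dial_lock_centre 0.62 [152.512 286.   ] [0.4241 0.0205 0.123 ]
bow_middle 0.83 [492.288 251.28 ] [ 0.6461 -0.0135  0.123 ]
bow_middle 0.65 [ 71.104 155.4  ] [0.4154 0.1143 0.123 ]
free_tip 0.88 [412.096 223.32 ] [0.5996 0.0195 0.123 ]
free_tip 0.74 [623.104  94.08 ] [0.7263 0.0649 0.123 ]
dial_knob 0.96 [321.408 271.2  ] [0.54   0.0161 0.148 ]
dial_knob 0.79 [133.12 297.2 ] [0.4286 0.0284 0.148 ]
```

View pics/w11.png

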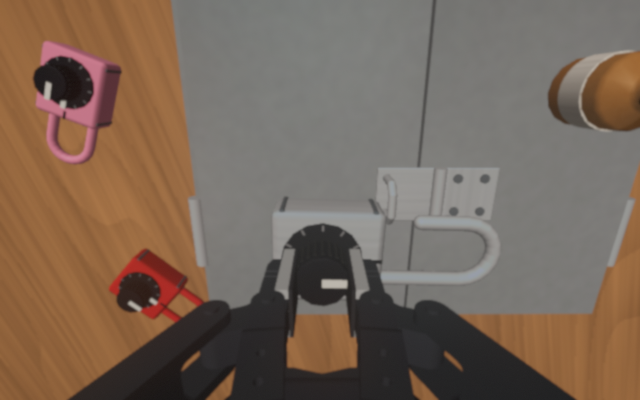

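View pics/s11.png

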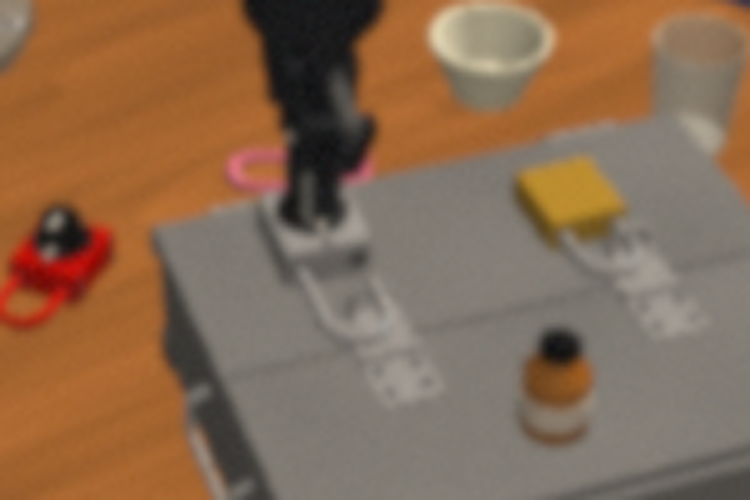

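It is clear of the staple and still open. I'll raise it another 125 mm.

apply_moves(commands=[[15, -15, 0, 0, 0, 0, 0], [15, -35, 0, 0, 0, 0, 0], [15, -55, 0, 0, 0, 0, 0], [15, -75, 0, 0, 0, 0, 0], [15, -95, 0, 0, 0, 0, 0], [15, -110, 0, 0, 0, 0, 0], [15, -120, 0, 0, 0, 0, 0], [15, -125, 0, 0, 0, 0, 0], [15, -125, 0, 0, 0, 0, 0], [15, -125, 0, 0, 0, 0, 0], [15, -125, 0, 0, 0, 0, 0]])

```text
clock: 16.0
tcp_pos: [0.5436, 0.0314, 0.2915]
orientation: [1.402, 1.071, -1.405]
contact_force: [-0.0, 0.2, -5.8]
grip_width: 0.0223
```

```bash
python3 look.py w12;  python3 - <<'E'
from h import *
f=grab_frame("scene")
cv2.imwrite("pics/s12.png",cv2.resize(f["pixels"][130:270,250:450],None,fx=4,fy=4,interpolation=cv2.INTER_CUBIC)[:,:,::-1])
f=grab_frame("top")
cv2.imwrite("pics/t12.png",cv2.resize(f["pixels"][80:240,190:370],None,fx=3.5,fy=3.5,interpolation=cv2.INTER_CUBIC)[:,:,::-1])
E
```

```text
16.0 tcp [0.5436 0.0314 0.2915] j [-0.9739  0.3056  1.0062  1.8401 -0.2816  1.1509 -0.1386] w 0.022314752948492975 F [-0.0253  0.1622 -5.7766] M [0.0646 0.0663 0.0531]
[[-0.0015  0.9646 -0.2639]
 [-0.0005 -0.2639 -0.9646]
 [-1.     -0.0013  0.0009]]
staple_right 0.67 [363.712 158.2  ] [0.5873 0.0393 0.123 ]
dial_lock_centre 0.96 [148.608  86.8  ] [0.4142 0.1544 0.123 ]
dial_lock_centre 0.65 [195.904 236.52 ] [0.3988 0.0045 0.123 ]
bow_middle 0.98 [494.272 249.4  ] [ 0.6996 -0.0931  0.123 ]
bow_middle 0.77 [142.976 137.8  ] [0.3895 0.1137 0.123 ]
free_tip 0.94 [162.432 108.2  ] [0.4186 0.1338 0.123 ]
free_tip 0.9 [413.504 219.4  ] [ 0.6225 -0.0364  0.123 ]
dial_knob 0.91 [184.512 242.2  ] [0.3992 0.0103 0.148 ]
dial_knob 0.8 [319.808 273.   ] [ 0.517  -0.0571  0.148 ]
```

View pics/w12.png

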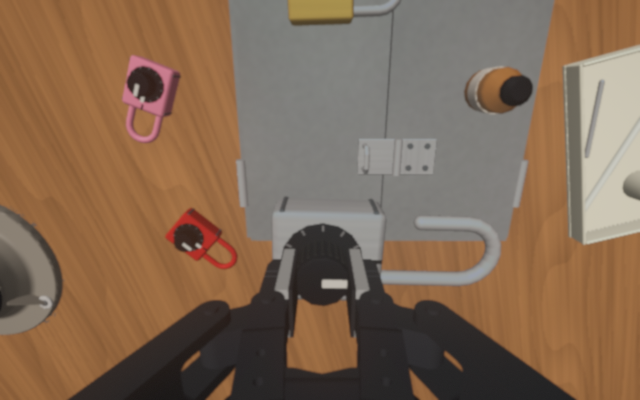

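View pics/s12.png

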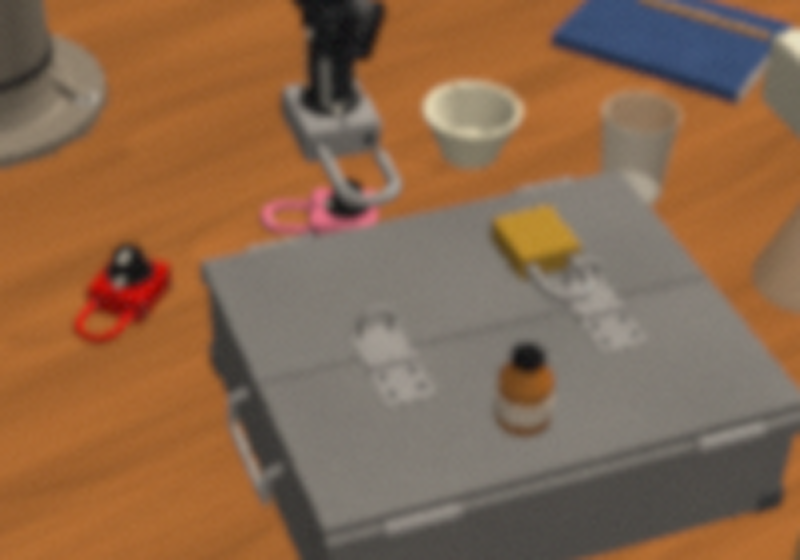

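View pics/t12.png

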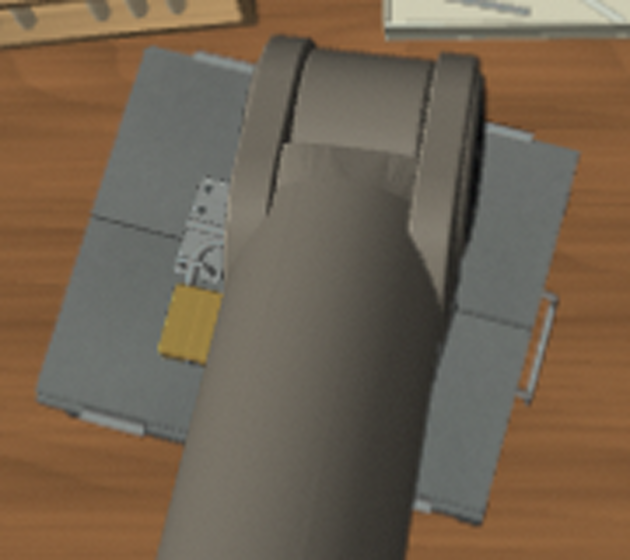

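```bash
python3 - <<'E'
from h import *
o=r.get_obs(); f=grab_frame("wrist"); z=.123+o["tcp_pos"][2]-.1415
ax=np.array([.9646,-.2639,0]); c=o["tcp_pos"]+.003*ax
for n in ["bow_middle","free_tip"]:
    for q in pinpoint(n,"wrist")[:2]:
        d=onz(f,q["point"],z,o)-c; print(n,q["confidence"],d@ax,d@[.2639,.9646,0])
print(o["clock"],o["contact_force"],o["grip_width"])
E
```

```text
bow_middle 0.92 0.09066614711334453 -0.001400784568097858
bow_middle 0.84 -0.05369508861733976 -0.010265252543872542
free_tip 0.85 -0.080454962427189 0.0730511396471573
free_tip 0.79 -0.06129914827299607 0.006413382744972902
16.4 [ 0.12985621  0.17125085 -6.00288944] 0.022415300402274345
```

```bash
python3 - <<'E'
from h import *
print(r.hand_in()); print(r.get_obs()["clock"])
E
```

```text
the job is handed in; nothing more can be done
None
the job is handed in; nothing more can be done
```

The combination padlock is open, off its staple and held up over the chest with the shackle open. The job was handed in at about 16.4 s.

- **Opening:** I gripped the knob and turned the dial clockwise by about 1.6 rad, until the white line pointed at the shackle and the shackle sprang. I then drew the body back until it stopped: the pull rose from 6 to 12 N with no further travel.
- **Unhooking:** I moved the lock forward until the staple was mid-gap, lifted it straight off, and raised it about 15 cm above the lid.
- **Pose:** the lock is held level, dial up, by its knob at 90 N. It hangs steadily at about 6 N.
- **Shackle:** the last wrist picture puts the bow about 91 mm ahead of the lock's centre, against 92 mm fully open, which is within measuring error. The free tip was not found reliably in that last check; in the picture just before it was clearly clear of the body.
- **Surroundings:** the jar, mortar, beaker and brass padlock looked unmoved in the last views. The bottles and flask were not in those close-up views; the arm stayed away from them after its first move.

While moving forward the lock briefly pressed on the lid with about 10 N. I eased it up 1 mm before continuing.

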